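# Load the dryer token tray

### The job

Nudge the big loose brass token across the metal tray until it drops into the big round pocket and lies flat in it; push it gently along the tray, do not grip it or lift it. Then push the tray by its upright lip straight into the pay unit until it is fully home, without forcing it, and let go. Leave the small token in its own pocket and everything else where it stands.

Things in the scene. Friction and masses are not known exactly. Their poses are not given: they have to be found in the camera images.
- unit: Fixed low steel pay unit on the counter. Origin on the counter, below the middle of its housing's front mouth; x points into the housing (the way the tray slides in), y across, z up. Housing: x 0 to 176, y -140 to 140 mm, 72 mm high; a base plate 6 mm thick spans x -195 to 170, y -138 to 138 mm.
- tray (a joint): How far the metal tray is slid in along the unit's x, in m: 0 out (the start), 0.13 fully home at its stop. About 5 N of friction (more when fast), no spring: it stays where left. When out it spans x -215 to 30 mm, y about -115 to 115 mm of the unit, top level 20 mm above the counter, no rim but the lip: a 50 mm front strip (small pocket) and behind it the plate with the big pocket.
- mouth (a point): Middle of the housing's front slot, level with the tray's top face (20 mm above the counter). The slot is 240 mm wide and 7 mm high above the tray: a token seated in its pocket passes under it, one lying on the tray does not.
- pocket_mid (a point): Middle of the range of the big pocket's centre, level with the tray's top; at unit x -100, y -45 mm with the tray out; moves with the tray. The plate is clamped off-centre differently each time: the real pocket is up to 20 mm from here along unit y, either way (same x), not measured; look or feel for it. Pocket: round, 44 mm wide, 4 mm deep, flat dark floor, rigid wall.
- small_pocket (a point): Centre of the mouth of the small pocket (30 mm in diameter, 4 mm deep) in the front strip, level with the tray's top, at unit x -190, y -90 mm when out; the small token already lies in it.
- lip (a point): On the outer face of the tray's upright push lip (120 mm wide along y, 8 mm thick, standing from 18 to 50 mm above the counter), middle of its width, 35 mm above the counter; at unit x -215, y 0 mm when the tray is out. Push here along the unit's +x.
- token: The big loose brass token: a plain disc 40 mm in diameter, 9 mm thick, about 90 g. Origin at the centre of its underside, z up. It starts flat on the plate, some 55 to 140 mm from the pocket on the unit's +y side. In the pocket its underside is 4 mm below the tray's top and it stands 5 mm proud: a fingertip behind it then feels the pocket's wall.
- coin: The small brass token: a disc 26 mm in diameter, 9 mm thick, in the small pocket throughout; must stay in it. Origin at the centre of its underside.
- tin: A small white bowl, 64 mm wide and 35 mm high, standing on the far half of the housing's top. Origin at the centre of its underside. Leave alone.
- detergent: Grey bottle, 74 mm wide, 210 mm high, on the counter. Origin at its underside. Leave alone.
- softener: Amber bottle, 62 mm wide, 170 mm high, on the counter. Origin at its underside. Leave alone.
- brush: A hand brush lying on the counter. Leave alone.
- cup: White cup, 72 mm wide, 80 mm high, on the counter. Origin at its underside. Leave alone.
There are look-alikes about, which are no part of the job. What is shaped like the token but blue or red is not meant.

How it is judged:
By the outcome, as a careful person would: the job done as asked, in the order asked, and still so for the second after the job is handed in, with the robot touching nothing.
It also fails if it takes over 67 s, if anything falls off the work surface, if the arm or the gripper's body presses on something with over 40 N, if the wrist force passes 120 N, or if a joint passes its speed limit or range.

### The arm

A 6-joint arm with a two-finger parallel gripper is mounted at the origin on the work surface. World frame = base frame: x ahead of the robot, y to its left, z up, the work surface at z = 0. Lengths are in mm, angles in rad, forces in N, time in s.
With the tool pointing down it reaches from about 300 to 775 mm from the base axis. Payload 14.6 kg.
Tool frame: the origin (TCP) lies midway between the tips of the shut fingers; the grasp point (between the pads) lies manip.grasp_offset behind it (manip.grasp_offset is the distance from the TCP to the grasp point, in mm); z points along the fingers, y is the direction in which the jaws open and shut (so a half turn about z gives the same grasp; the last joint's range is limited). The gripper opens to 94 mm and grips with 3 to 60 N. Pads are 16 mm wide; open, the fingers measure 119 mm over their backs; the gripper's body (75 mm by 177 mm) begins 78 mm behind the grasp point.
Start: joints at [1.138, 0.3, 1.521, -0, 1.321, -0.067], TCP at [196.73, 513.602, 205.446] pointing down, gripper open.
Joint ranges: [-3.03, 3.03], [-0.79, 2.21], [0.23, 2.52], [-1.04, 4.18], [0, 3.07], [-2.55, 2.55]. Speed limits (rad/s): [2.22, 2.22, 2.57, 3.14, 3.14, 3.14].

### API

Orientations are given as [roll, pitch, yaw] about the fixed x, y, z axes, in that order (R = Rz(yaw) Ry(pitch) Rx(roll)).
In Python, from cell import monitor, vision, order, manip gives the robot as it stands.
- The arm moves only by the shell command python3 -m jog 'ROWS' [FORCE]. ROWS is JSON, a list of rows, each a list of 7 numbers: the shift along the tool's x, y, z in cm, then the turn, a rotation vector about the tool's x, y, z in rad, then the opening in per cent of the stroke, from 0 (shut) to 100 (fully open). In form: [[tx, ty, tz, rx, ry, rz, jaw], ...]. A call has 1 to 8 rows; each row shifts and turns the commanded pose from where the row before left it, along the tool's axes as they then stand; what a row does not reach is not made up. A row lasts 1/10 s, in which the tool goes at most 50 mm and 8.59 degrees, less where a joint would pass 70% of its speed; a pose out of reach is approached as far as the arm can. A call is refused whole if a number of a shift passes 5 or a number of a turn 0.15, either way. A call with a gripper value outside its range is refused whole. The fingers move at their own pace and stop on an object; FORCE is the grip in N (left out, the last holds). Time passes only in rows, so rows that do not move let the fingers close. It gives the time, the measured TCP pose, the force and the opening at its end, in the units of the state.
- monitor.read_state(): the state, without advancing time (a new reading comes with each control period).
- vision.camera(name): name is "side" or "top"; returns a dict with "color" (384x512x3 uint8, blue, green, red), "fx", "fy", "cx", "cy" (pixels), "cam_to_world" (4x4, takes a point from camera to world coordinates). Camera axes: x right, y down, z forward; pixel columns grow to the right and rows downward; lengths in mm; the calibration is good to about 2 mm. A picture is of the moment at which its call begins. There is no depth.
- order.sign_off(): hands the job in, once; it reports no verdict.
The state is a dict: "clock": time; "joints": joint angles; "qd": joint speeds; "effort": joint torques, N m; "eef_pos": TCP position; "eef_rot": TCP orientation; "wrist_force": force on the tool from outside, world axes, zero at the start; "moment": the same for the moment, N m; "finger_gap": finger opening in mm.
Only numpy, scipy, OpenCV 4.12 (cv2) and the standard library are available. Lean on these libraries where they do the work, as an engineer would, in place of code of your own. Each camera call takes 0.05 s, during which the arm holds its last target.

## Working session

There is one attempt and no reset: what is moved stays moved. The work goes in short steps, Python scripts to look and compute and a shell command to move; the robot and the scene stay as the last step left them, time stands still between calls to the robot, and variables do not carry over. Pictures are saved under pics/ and viewed, and the job is handed in when it is done.

```bash
ls; mkdir -p pics; python3 - <<'E'
from cell import monitor, vision, order, manip
import cv2
for n in("side","top"):
    c=vision.camera(n); cv2.imwrite(f"pics/{n}0.png",c["color"]); print(n,c["fx"],c["fy"],c["cx"],c["cy"],c["cam_to_world"])
print(monitor.read_state(), manip.grasp_offset)
E
```

```text
pics
side 498.914621541749 498.914621541749 252.70977113526342 182.83816499917347 [[ 8.40419871e-01 -3.24445307e-01  4.34084880e-01 -6.29749858e+00]
 [-5.41796609e-01 -5.21166621e-01  6.59425346e-01 -8.19489584e+02]
 [ 1.22830909e-02 -7.89379880e-01 -6.13782152e-01  8.51656168e+02]
 [ 0.00000000e+00  0.00000000e+00  0.00000000e+00  1.00000000e+00]]
top 474.122191013978 474.122191013978 250.80913615582853 194.2864402463725 [[-1.17337667e-02 -9.98365488e-01  5.59345206e-02  4.70301224e+02]
 [-9.99923684e-01  1.14990361e-02 -4.51653778e-03  1.86052207e+01]
 [ 3.86596237e-03 -5.59832479e-02 -9.98424224e-01  1.54411650e+03]
 [ 0.00000000e+00  0.00000000e+00  0.00000000e+00  1.00000000e+00]]
{'clock': 0.1, 'joints': array([ 1.13841853e+00,  3.00410148e-01,  1.52151564e+00, -4.01780755e-05,
        1.32071414e+00, -6.65896802e-02]), 'qd': array([ 0.00159702, -0.00284663, -0.00199561,  0.00075526,  0.00223089,
       -0.00090508]), 'effort': array([ 1.71833359e-03, -5.32636464e+01, -3.53284943e+01,  7.09885382e-02,
        2.35580618e-02, -4.94346614e-05]), 'eef_pos': array([196.63381283, 513.39273716, 204.94745236]), 'eef_rot': array([-3.14054511e+00, -3.08546075e-05,  2.77581448e+00]), 'wrist_force': array([-0.1640949 ,  0.37837149,  0.00625709]), 'moment': array([-0.01920129, -0.00191916,  0.00052399]), 'finger_gap': 93.86625032659072} 18.8
```

View pics/side0.png

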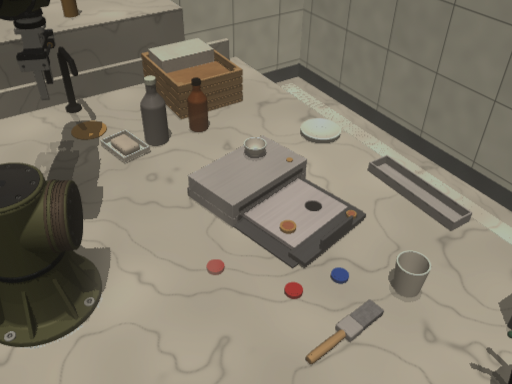

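View pics/top0.png

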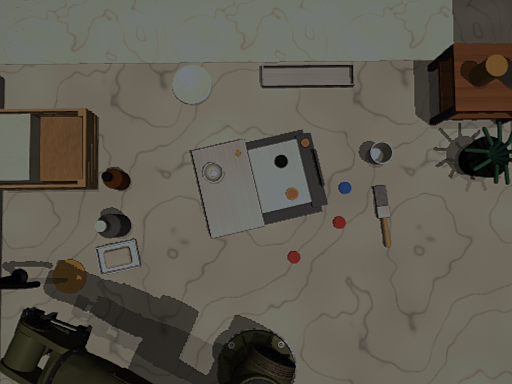

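Side view: the unit is in the middle. The orange disc on the plate is at (288,227), the dark pocket at (313,206), the coin at (351,214), and a small disc sits on the housing at (290,160). Top view: disc (292,194), pocket (281,161), coin (305,143). I'll crop in close to check.

```bash
python3 - <<'E'
import cv2
a=cv2.imread("pics/side0.png")[130:265,180:380]; b=cv2.imread("pics/top0.png")[120:245,180:340]
cv2.imwrite("pics/cs.png",cv2.resize(a,None,fx=4,fy=4,interpolation=cv2.INTER_CUBIC))
b=cv2.convertScaleAbs(b,alpha=1.5)
cv2.imwrite("pics/ct.png",cv2.resize(b,None,fx=4.8,fy=4.8,interpolation=cv2.INTER_CUBIC))
E
```

```text
(no output)
```

View pics/cs.png

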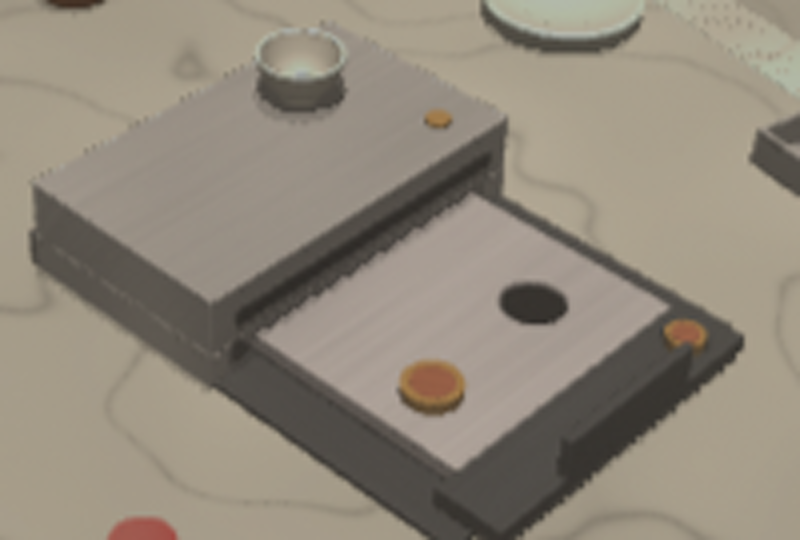

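View pics/ct.png

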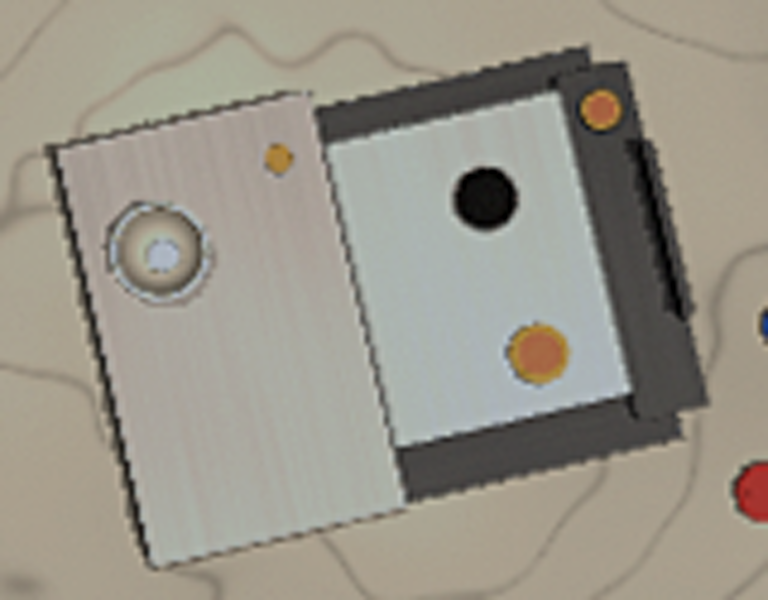

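```bash
cat > h.py <<'E'
import numpy as np
from scipy.optimize import least_squares
K={"side":(498.914621541749,252.70977113526342,182.83816499917347,np.array([[8.40419871e-01,-3.24445307e-01,4.34084880e-01,-6.29749858e+00],[-5.41796609e-01,-5.21166621e-01,6.59425346e-01,-8.19489584e+02],[1.22830909e-02,-7.89379880e-01,-6.13782152e-01,8.51656168e+02]])),
"top":(474.122191013978,250.80913615582853,194.2864402463725,np.array([[-1.17337667e-02,-9.98365488e-01,5.59345206e-02,4.70301224e+02],[-9.99923684e-01,1.14990361e-02,-4.51653778e-03,1.86052207e+01],[3.86596237e-03,-5.59832479e-02,-9.98424224e-01,1.54411650e+03]]))}
def px2w(n,u,v,z):
    f,cx,cy,T=K[n]; d=T[:,:3]@np.array([(u-cx)/f,(v-cy)/f,1]); o=T[:,3]
    return o+d*(z-o[2])/d[2]
def w2px(n,p):
    f,cx,cy,T=K[n]; c=T[:,:3].T@(np.asarray(p)-T[:,3]); return f*c[0]/c[2]+cx,f*c[1]/c[2]+cy
def cs(u,v): return (u+.5)/4-.5+180,(v+.5)/4-.5+130
def ct(u,v): return (u+.5)/4.8-.5+180,(v+.5)/4.8-.5+120
def U(x,y,z,p):
    c,s=np.cos(p[2]),np.sin(p[2]); return np.array([p[0]+c*x-s*y,p[1]+s*x+c*y,z])
E
python3 - <<'E'
from h import *
# unit points -> pixels
obs=[("top",ct(310,92),(0,-140,72)),("top",ct(408,503),(0,140,72)),("top",ct(150,568),(176,140,72)),("top",ct(50,147),(176,-140,72)),
("side",cs(507,118),(0,-140,72)),("side",cs(212,303),(0,140,72)),("side",cs(35,183),(176,140,72))]
r=lambda p:np.concatenate([np.subtract(w2px(n,U(*q,p)),o) for n,o,q in obs])
for sgn in (1,):
    best=min((least_squares(r,[500,0,a]) for a in np.arange(-3,3.1,.5)),key=lambda s:s.cost)
    p=best.x; print(p,best.cost,best.fun.round(1))
def tou(w): 
    d=w[:2]-p[:2]; c,s=np.cos(p[2]),np.sin(p[2]); return np.array([c*d[0]+s*d[1],-s*d[0]+c*d[1]]).round(1)
for nm,n,o,z in [("pocket","top",ct(486,198),20),("pocket","side",cs(534,303),20),("token","top",ct(539,353),29),("token","side",cs(433,383),29),("coin","top",ct(600,109),25),("coin","side",cs(685,333),25),("lip","top",ct(640,142),50),("lip","top",ct(688,315),50)]:
    w=px2w(n,*o,z); print(nm,n,w.round(1),tou(w))
np.save("p.npy",p)
E
```

```text
[593.70539063  -1.54517307  -4.48966537] 5.244505660471937 [ 0.4 -1.   0.9  0.5 -0.7  0.2 -0.2  0.5  1.3 -0.5  0.7  0.3 -2.  -1. ]
pocket top [662.8 -86.7  20. ] [-98.3 -48.6]
pocket side [662.7 -87.5  20. ] [-99.1 -48.3]
token top [ 557.3 -119.9   29. ] [-107.3   61.6]
token side [ 556.9 -121.9   29. ] [-109.2   62.5]
coin top [ 721.6 -164.    25. ] [-186.7  -88.8]
coin side [ 721.3 -165.3   25. ] [-187.9  -88.2]
lip top [ 695.1 -187.1   50. ] [-203.3  -57.9]
lip top [ 580.1 -216.5   50. ] [-206.6   60.8]
```

Chosen: the brass disc on the plate at side (288,227) / top (292,194). Rejected:
- red discs at side (216,267) and (294,290)
- blue disc at side (340,275)
- small disc on the housing at side (290,160)
- coin at side (351,214)

I'll open the fingers slightly so they cradle the disc and steer it without gripping. Next I work out the rows for the approach.

```bash
cat >> h.py <<'E'
from scipy.spatial.transform import Rotation as R
def plan(pos,yaw,tpos,tyaw,n):
    pos=np.array(pos,float);tpos=np.array(tpos,float);y=yaw;p0=pos.copy()
    out=[]
    dy=(tyaw-yaw)/n
    for i in range(n):
        M=(R.from_euler('z',y)*R.from_euler('x',np.pi)).as_matrix()
        want=p0+(tpos-p0)*(i+1)/n
        t=np.round(M.T@(want-pos)/10,1); r=round(-dy,3)
        pos=pos+M@t*10; y-=r; out.append([*t.tolist(),0,0,r])
    return out,pos,y
E
python3 - <<'E'
from h import *
o,p,y=plan([196.7,513.6,205.4],2.7758,[514,-135,215],0.311,17)
for r in o: print(r)
print(p,y)
for n,uv,z in [("top",(104,226),210),("top",(108,178),170)]: print(px2w(n,*uv,z))
E
```

```text
[-3.1, -2.9, -0.1, 0, 0, 0.145]
[-3.5, -2.4, -0.0, 0, 0, 0.145]
[-3.8, -1.9, -0.1, 0, 0, 0.145]
[-4.0, -1.3, -0.0, 0, 0, 0.145]
[-4.2, -0.7, -0.1, 0, 0, 0.145]
[-4.3, -0.1, -0.0, 0, 0, 0.145]
[-4.2, 0.5, -0.1, 0, 0, 0.145]
[-4.1, 1.1, -0.1, 0, 0, 0.145]
[-3.9, 1.7, -0.0, 0, 0, 0.145]
[-3.6, 2.2, -0.1, 0, 0, 0.145]
[-3.3, 2.8, -0.0, 0, 0, 0.145]
[-2.8, 3.1, -0.1, 0, 0, 0.145]
[-2.3, 3.6, -0.0, 0, 0, 0.145]
[-1.8, 3.8, -0.1, 0, 0, 0.145]
[-1.2, 4.1, -0.0, 0, 0, 0.145]
[-0.6, 4.2, -0.1, 0, 0, 0.145]
[-0.0, 4.3, -0.1, 0, 0, 0.145]
[ 514.48386594 -135.21629983  215.4       ] 0.3107999999999995
[460.71204196 425.30660865 210.        ]
[599.44452266 426.6713187  170.        ]
```

```bash
python3 -m jog '[[-3.1,-2.9,-0.1,0,0,0.145,26],[-3.5,-2.4,0,0,0,0.145,26],[-3.8,-1.9,-0.1,0,0,0.145,26],[-4.0,-1.3,0,0,0,0.145,26],[-4.2,-0.7,-0.1,0,0,0.145,26],[-4.3,-0.1,0,0,0,0.145,26],[-4.2,0.5,-0.1,0,0,0.145,26],[-4.1,1.1,-0.1,0,0,0.145,26]]'
python3 -m jog '[[-3.9,1.7,0,0,0,0.145,26],[-3.6,2.2,-0.1,0,0,0.145,26],[-3.3,2.8,0,0,0,0.145,26],[-2.8,3.1,-0.1,0,0,0.145,26],[-2.3,3.6,0,0,0,0.145,26],[-1.8,3.8,-0.1,0,0,0.145,26],[-1.2,4.1,0,0,0,0.145,26],[-0.6,4.2,-0.1,0,0,0.145,26]]'
python3 -m jog '[[0,4.3,-0.1,0,0,0.145,26],[0,0,0,0,0,0,26],[0,0,0,0,0,0,26]]'
```

```text
clock: 0.9
eef_pos: [346.4, 206.8, 210.4]
eef_rot: [-3.142, 0.0, 1.61]
wrist_force: [1.4, 0.7, -0.6]
finger_gap: 33.8
clock: 1.7
eef_pos: [495.9, -98.4, 214.2]
eef_rot: [-3.141, 0.0, 0.45]
wrist_force: [-0.3, 0.2, 0.7]
finger_gap: 24.8
clock: 2.0
eef_pos: [514.2, -135.5, 214.7]
eef_rot: [-3.141, 0.001, 0.311]
wrist_force: [0.5, -0.1, 0.8]
finger_gap: 23.9
```

```bash
python3 -m jog '[[0,0,4.0,0,0,0,26],[0,0,4.0,0,0,0,26],[0,0,4.0,0,0,0,26],[0,0,3.0,0,0,0,26],[0,0,2.0,0,0,0,26],[0,0,1.0,0,0,0,26],[0,0,1.2,0,0,0,26],[0,0,0,0,0,0,26]]'
python3 - <<'E'
from cell import vision,monitor
import cv2
s=vision.camera("side")["color"];t=vision.camera("top")["color"];print(monitor.read_state()["eef_pos"])
a=cv2.resize(s[130:265,200:370],None,fx=4,fy=4,interpolation=cv2.INTER_CUBIC); cv2.imwrite("pics/s1.png",a)
cv2.imwrite("pics/t1.png",cv2.resize(t[120:245,180:340],None,fx=4.8,fy=4.8,interpolation=cv2.INTER_CUBIC))
E
```

```text
clock: 2.8
eef_pos: [514.1, -134.6, 22.8]
eef_rot: [-3.141, 0.001, 0.312]
wrist_force: [0.4, 0.6, 0.1]
finger_gap: 24.9
[ 514.85406213 -135.09645298   24.16247496]
```

View pics/s1.png

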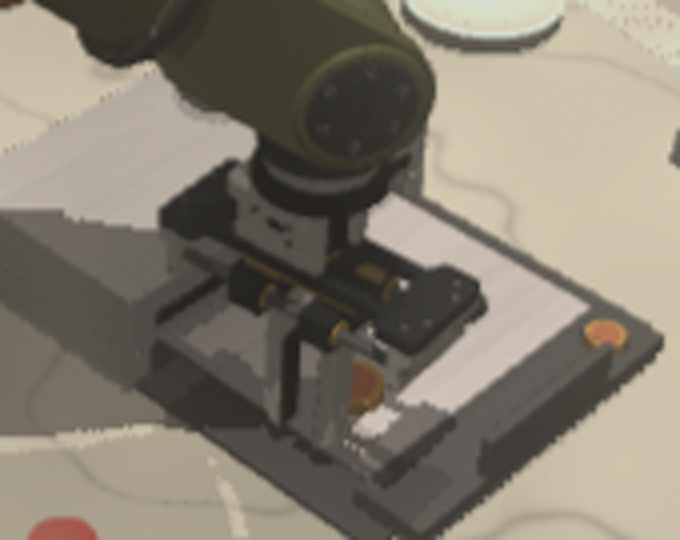

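View pics/t1.png

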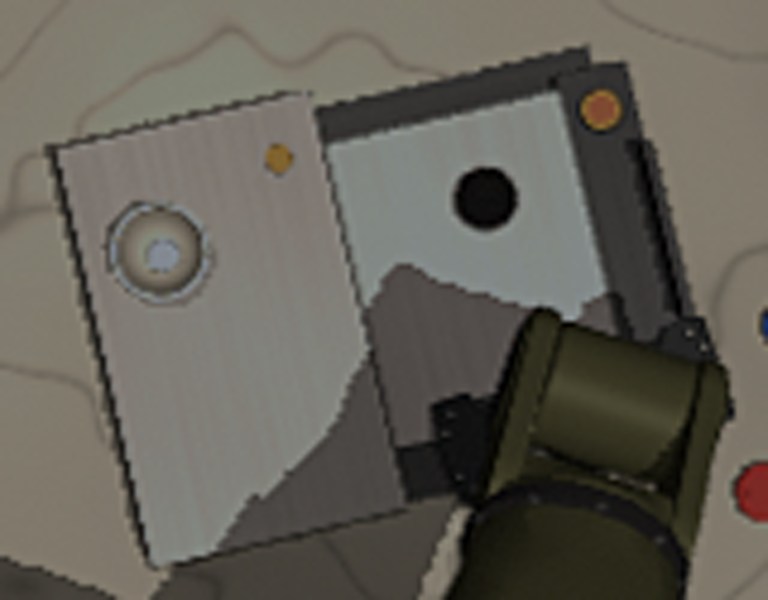

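```bash
python3 -m jog '[[0.5,0,0.05,0,0,0,26],[0.5,0,0,0,0,0,26],[0.5,0,0,0,0,0,26],[0.3,0,0,0,0,0,26],[0.3,0,0,0,0,0,26],[0.3,0,0,0,0,0,26],[0.3,0,0,0,0,0,26],[0.3,0,0,0,0,0,26]]'
python3 -m jog '[[0.5,0,0,0,0,0,26],[0.5,0,0,0,0,0,26],[0.5,0,0,0,0,0,26],[0.5,0,0,0,0,0,26],[0.5,0,0,0,0,0,26],[0.5,0,0,0,0,0,26],[0.5,0,0,0,0,0,26],[0.5,0,0,0,0,0,26]]'
python3 -m jog '[[0.5,0,0,0,0,0,26],[0.5,0,0,0,0,0,26],[0.5,0,0,0,0,0,26],[0.3,0,0,0,0,0,26],[0,0,0,0,0,0,26]]'
python3 - <<'E'
from cell import vision,monitor
import cv2
print(monitor.read_state()["eef_pos"])
s=vision.camera("side")["color"];t=vision.camera("top")["color"];print(monitor.read_state()["eef_pos"])
a=cv2.resize(s[130:265,200:370],None,fx=4,fy=4,interpolation=cv2.INTER_CUBIC); cv2.imwrite("pics/s2.png",a)
E
```

```text
clock: 3.7
eef_pos: [543.3, -126.0, 22.9]
eef_rot: [-3.142, 0.0, 0.311]
wrist_force: [-0.6, -0.2, 0.0]
finger_gap: 24.4
clock: 4.5
eef_pos: [581.6, -113.7, 22.9]
eef_rot: [-3.142, 0.0, 0.311]
wrist_force: [-0.8, -0.3, 0.1]
finger_gap: 24.2
clock: 5.0
eef_pos: [598.6, -108.2, 22.9]
eef_rot: [3.142, -0.0, 0.311]
wrist_force: [-0.1, 0.5, 0.2]
finger_gap: 24.5
[ 598.61338562 -108.166259     22.92203116]
[ 598.25494383 -108.28794971   22.89765806]
```

View pics/s2.png

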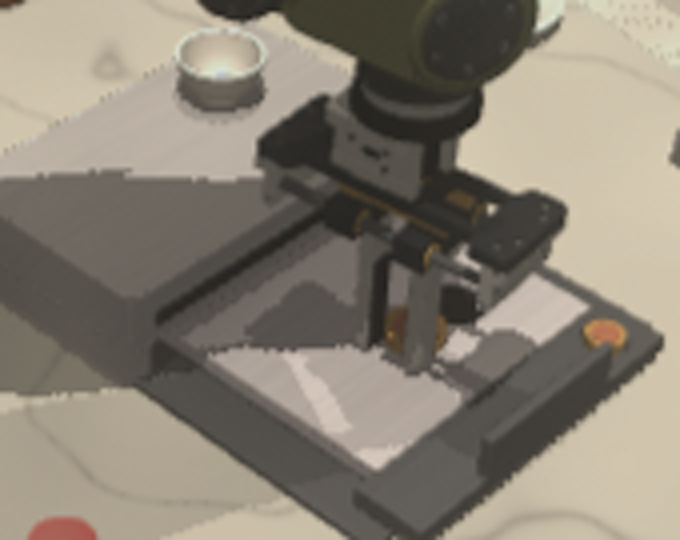

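```bash
python3 - <<'E'
from h import *
for z in (29,):print(px2w("side",415.5/4-.5+200,329.5/4-.5+130,z))
u=w2px("side",[621.2,-100.9,29]);print((np.array(u)+.5-[200,130])*4)
u=w2px("side",[662.8,-87,20]);print((np.array(u)+.5-[200,130])*4)
import numpy as np
d=np.array([662.7,-87.1])-np.array([598.4,-108.2]); c,s=np.cos(.311),np.sin(.311); print(d@[c,s], d@[s,-c])
E
```

```text
[ 619.05268932 -102.28104984   29.        ]
[416.88648646 327.06966648]
[454.14661853 302.97301746]
67.67223090463948 -0.4112959872971651
```

```bash
python3 -m jog '[[0.5,-0.04,0,0,0,0,26],[0.5,0,0,0,0,0,26],[0.5,0,0,0,0,0,26],[0.5,0,0,0,0,0,26],[0.4,0,0,0,0,0,26],[0.3,0,0,0,0,0,26],[0.3,0,0,0,0,0,26],[0.2,0,0,0,0,0,26]]'
python3 -m jog '[[0.2,0,0,0,0,0,26],[0.2,0,0,0,0,0,26],[0.2,0,0,0,0,0,26],[0.2,0,0,0,0,0,26],[0.2,0,0,0,0,0,26]]'
python3 -m jog '[[0.1,0,0,0,0,0,26],[0.1,0,0,0,0,0,26]]'
python3 - <<'E'
from cell import vision,monitor
import cv2
s=vision.camera("side")["color"];q=monitor.read_state();print(q["eef_pos"],q["wrist_force"])
a=cv2.resize(s[130:265,200:370],None,fx=4,fy=4,interpolation=cv2.INTER_CUBIC); cv2.imwrite("pics/s3.png",a)
E
```

```text
clock: 5.9
eef_pos: [628.8, -98.1, 22.9]
eef_rot: [-3.142, 0.0, 0.311]
wrist_force: [-0.2, -0.1, 0.2]
finger_gap: 24.1
clock: 6.4
eef_pos: [638.3, -95.0, 22.9]
eef_rot: [-3.142, -0.0, 0.311]
wrist_force: [0.5, -0.2, -1.1]
finger_gap: 24.3
clock: 6.6
eef_pos: [640.1, -94.4, 22.9]
eef_rot: [-3.142, 0.0, 0.311]
wrist_force: [-0.7, 0.3, 0.1]
finger_gap: 24.3
[640.19194923 -94.41242309  22.94168552] [-0.98095595 -0.01172284 -0.79396393]
```

View pics/s3.png

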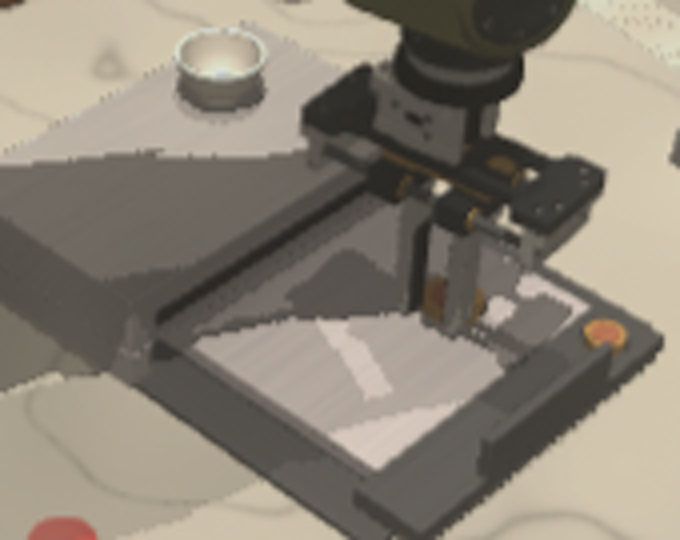

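```bash
python3 -m jog '[[0.1,0,0,0,0,0,26]]'; python3 -m jog '[[0.1,0,0,0,0,0,26]]'; python3 -m jog '[[0,0,0,0,0,0,26]]'
```

```text
clock: 6.75
eef_pos: [641.0, -94.2, 22.9]
eef_rot: [-3.142, 0.0, 0.311]
wrist_force: [-0.4, -1.1, -0.2]
finger_gap: 24.3
clock: 6.85
eef_pos: [642.0, -93.9, 23.0]
eef_rot: [-3.142, 0.0, 0.311]
wrist_force: [-0.3, 0.4, 0.5]
finger_gap: 24.6
clock: 6.95
eef_pos: [642.1, -93.8, 22.9]
eef_rot: [3.142, -0.0, 0.311]
wrist_force: [-0.5, -0.0, 0.1]
finger_gap: 24.2
```

```bash
python3 -m jog '[[0.1,0,0,0,0,0,26]]'; python3 -m jog '[[0,0,0,0,0,0,26]]'; python3 - <<'E'
from cell import vision,monitor
import cv2
s=vision.camera("side")["color"];q=monitor.read_state();print(q["eef_pos"],q["wrist_force"])
a=cv2.resize(s[175:230,270:350],None,fx=9,fy=9,interpolation=cv2.INTER_CUBIC); cv2.imwrite("pics/s4.png",a)
E
```

```text
clock: 7.05
eef_pos: [642.9, -93.6, 22.9]
eef_rot: [-3.142, 0.0, 0.311]
wrist_force: [-1.8, -0.7, 0.5]
finger_gap: 24.2
clock: 7.15
eef_pos: [642.9, -93.6, 22.9]
eef_rot: [-3.142, 0.0, 0.311]
wrist_force: [-1.5, -0.0, 0.2]
finger_gap: 24.5
[642.87873199 -93.56098636  22.90743862] [-1.01875893 -0.21590257  0.51781962]
```

View pics/s4.png

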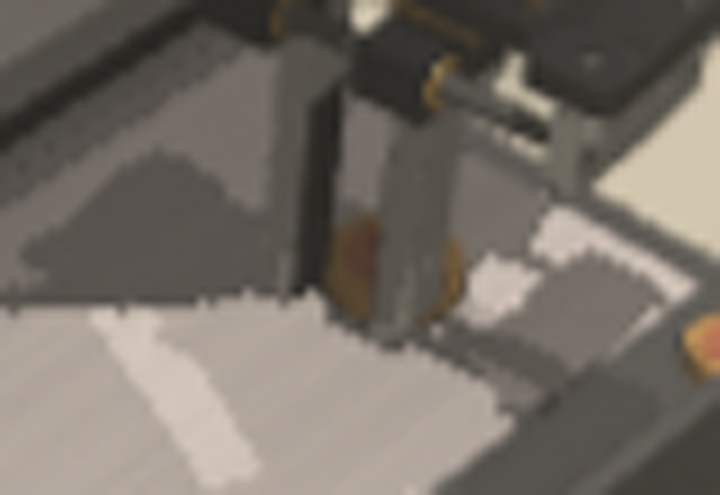

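Resistance of about 1.5 N has just appeared where the wall is expected. I'll back off and look.

```bash
python3 -m jog '[[-0.3,0,0,0,0,0,26],[-1.5,0,0,0,0,0,26],[-3,0,-1,0,0,0,26],[-4,0,-4,0,0,0,26],[-4,0,-4,0,0,0,26],[-4,0,-1,0,0,0,26],[0,0,0,0,0,0,26]]'; python3 - <<'E'
from cell import vision,monitor
import cv2
s=vision.camera("side")["color"];t=vision.camera("top")["color"];q=monitor.read_state();print(q["eef_pos"],q["wrist_force"])
a=cv2.resize(s[170:260,260:380],None,fx=6,fy=6,interpolation=cv2.INTER_CUBIC); cv2.imwrite("pics/s5.png",a)
cv2.imwrite("pics/t5.png",cv2.resize(t[120:245,180:340],None,fx=4.8,fy=4.8,interpolation=cv2.INTER_CUBIC))
E
```

```text
clock: 7.9
eef_pos: [489.5, -143.2, 115.7]
eef_rot: [3.14, -0.002, 0.309]
wrist_force: [0.1, 0.5, -0.2]
finger_gap: 24.7
[ 491.86520846 -142.38481574  114.2889083 ] [ 0.79954885  0.09017275 -0.87964372]
```

View pics/s5.png

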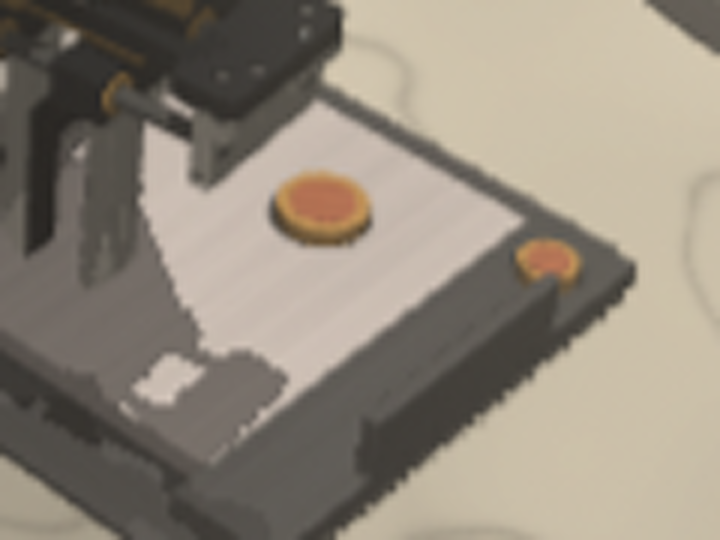

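View pics/t5.png

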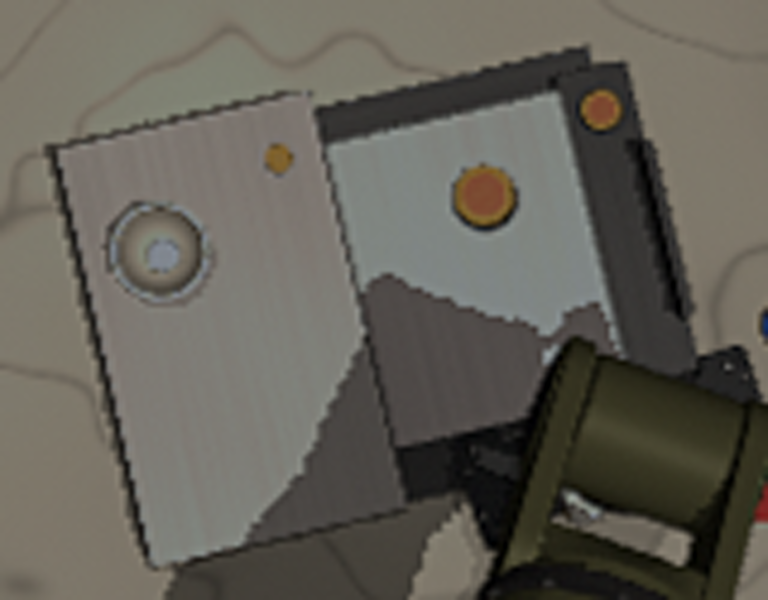

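```bash
python3 - <<'E'
import cv2
from h import *
def sg(im,off,k):
    hsv=cv2.cvtColor(im,cv2.COLOR_BGR2HSV); m=cv2.inRange(hsv,(3,90,60),(28,255,255)); n,l,st,c=cv2.connectedComponentsWithStats(m)
    return [(c[i],st[i,4],st[i]) for i in range(1,n) if st[i,4]>300]
for f,off,k in (("pics/s5.png",(260,170),6),("pics/t5.png",(180,120),4.8),("pics/cs.png",(180,130),4),("pics/ct.png",(180,120),4.8)):
    for c,a,st in sg(cv2.imread(f),off,k):
        uv=(c+.5)/k-.5+off; n="side" if 's5' in f or 'cs' in f else "top"
        print(f,uv.round(2),a,(st[2:4]/k).round(1),[px2w(n,*uv,z)[:2].round(1) for z in (24,25,28,29)])
E
```

```text
pics/s5.png [288.85 170.46] 402 [6.8 2.7] [array([695.4,  63.7]), array([694.6,  62.6]), array([692. ,  59.4]), array([691.2,  58.4])]
pics/s5.png [278.5  184.72] 558 [5.3 7. ] [array([633.5,  26.1]), array([632.8,  25.1]), array([630.4,  22. ]), array([629.7,  21. ])]
pics/s5.png [313.29 204.33] 5398 [15.7 12.2] [array([662.4, -88. ]), array([661.6, -88.9]), array([659.2, -91.5]), array([658.4, -92.4])]
pics/s5.png [350.95 213.11] 2307 [10.8  8.7] [array([ 721.7, -165.3]), array([ 720.8, -166.1]), array([ 718.2, -168.4]), array([ 717.3, -169.2])]
pics/t5.png [304.86 142.28] 1372 [9.  8.8] [array([821.3, 154.3]), array([820.3, 153.1]), array([817.3, 149.6]), array([816.3, 148.4])]
pics/t5.png [237.6  152.49] 596 [5.8 6. ] [array([619.9, 214.9]), array([619.2, 213.6]), array([616.9, 209.9]), array([616.2, 208.6])]
pics/t5.png [280.45 160.28] 2840 [12.7 12.7] [array([703.9, 116.3]), array([703.1, 115.2]), array([700.5, 111.8]), array([699.6, 110.7])]
pics/cs.png [289.1  159.22] 352 [6.2 4.5] [array([728.2, 107.5]), array([727.3, 106.4]), array([724.7, 103. ]), array([723.8, 101.9])]
pics/cs.png [350.96 213.13] 1034 [11.   8.8] [array([ 721.7, -165.3]), array([ 720.8, -166.1]), array([ 718.2, -168.5]), array([ 717.3, -169.3])]
pics/cs.png [287.63 226.19] 2737 [16.2 13.2] [array([ 558.1, -119.7]), array([ 557.4, -120.6]), array([ 555.3, -123.1]), array([ 554.7, -123.9])]
pics/cs.png [215.22 262.08] 1229 [17.2  5.5] [array([ 350.9, -129.1]), array([ 350.5, -129.9]), array([ 349.2, -132.4]), array([ 348.7, -133.2])]
pics/ct.png [304.86 142.35] 1455 [9.2 9. ] [array([821.1, 154. ]), array([820.1, 152.8]), array([817.1, 149.3]), array([816.1, 148.1])]
pics/ct.png [237.61 152.49] 597 [5.8 6. ] [array([620. , 214.9]), array([619.2, 213.6]), array([617. , 209.9]), array([616.2, 208.6])]
pics/ct.png [291.82 193.17] 2687 [12.5 12.1] [array([642.6, -22.1]), array([641.8, -23.1]), array([639.4, -26. ]), array([638.6, -26.9])]
```

```bash
python3 - <<'E'
from h import *
for nm,uv in(("now",(280.45,160.28)),("orig",(291.82,193.17)),("coin",(304.86,142.28))):
    print(nm,[px2w("top",*uv,z)[:2].round(1) for z in (22,24,25,27,29)])
for nm,uv in(("now",(313.29,204.33)),("orig",(287.63,226.19)),("coin",(350.95,213.11))):
    print(nm,[px2w("side",*uv,z)[:2].round(1) for z in (22,24,25,27,29)])
import cv2
a=cv2.imread("pics/s5.png")[140:280,240:400];b=cv2.imread("pics/cs.png")[330:430,380:487]
a=cv2.resize(a,(400,350));b=cv2.resize(b,(400,374))[:350]
cv2.imwrite("pics/cmp.png",np.hstack([a,b]))
E
```

```text
now [array([664.5, -85.3]), array([664.2, -85.1]), array([664.1, -85.1]), array([663.8, -84.9]), array([663.6, -84.8])]
orig [array([ 557.7, -120.2]), array([ 557.5, -120.1]), array([ 557.5, -120. ]), array([ 557.4, -119.8]), array([ 557.3, -119.6])]
coin [array([ 722.1, -165.2]), array([ 721.8, -165. ]), array([ 721.6, -164.8]), array([ 721.3, -164.6]), array([ 721. , -164.4])]
now [array([664. , -86.2]), array([662.4, -88. ]), array([661.6, -88.9]), array([660. , -90.7]), array([658.3, -92.4])]
orig [array([ 559.4, -118. ]), array([ 558.1, -119.7]), array([ 557.4, -120.6]), array([ 556. , -122.2]), array([ 554.7, -123.9])]
coin [array([ 723.5, -163.7]), array([ 721.7, -165.3]), array([ 720.8, -166. ]), array([ 719.1, -167.6]), array([ 717.3, -169.2])]
```

View pics/cmp.png

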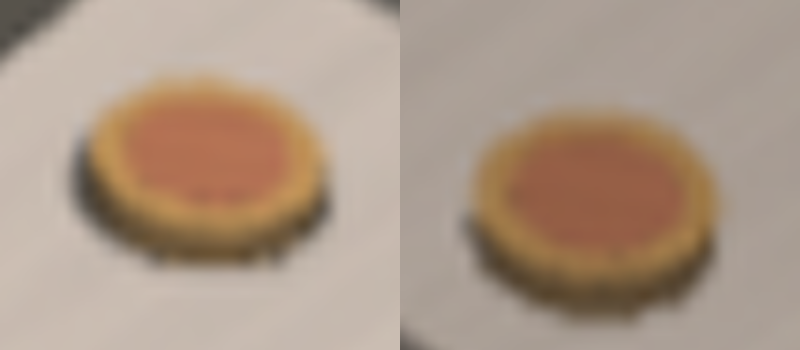

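Both views agree the token has dropped. Its apparent height fell about 3 mm relative to its start, a dark pocket gap shows around it, and its rim stands about as proud as the coin's. I'll now plan the move to the lip with the jaws shut.

```bash
python3 -m jog '[[0,0,0,0,0,0,0]]'; python3 - <<'E'
from h import *
from cell import monitor
s=monitor.read_state();print(s["eef_pos"],s["eef_rot"])
o,p,y=plan(s["eef_pos"],s["eef_rot"][2],[647.4,-245.6,110],0.2227,6)
for r in o: print(r)
print(p,y)
E
```

```text
clock: 8.1
eef_pos: [492.3, -141.9, 113.3]
eef_rot: [-3.141, 0.0, 0.311]
wrist_force: [0.8, 0.5, 0.0]
finger_gap: 19.3
[ 492.32587155 -141.87544568  113.32719119] [-3.14139449e+00  3.99060369e-05  3.10988754e-01]
[1.9, 2.4, 0.1, 0, 0, np.float64(0.015)]
[2.0, 2.4, 0.0, 0, 0, np.float64(0.015)]
[2.0, 2.4, 0.1, 0, 0, np.float64(0.015)]
[2.0, 2.4, 0.0, 0, 0, np.float64(0.015)]
[2.1, 2.3, 0.1, 0, 0, np.float64(0.015)]
[2.1, 2.3, 0.0, 0, 0, np.float64(0.015)]
[ 647.21536476 -245.96057684  110.32719119] 0.22098875435376808
```

```bash
python3 -m jog '[[1.9,2.4,0.1,0,0,0.015,0],[2.0,2.4,0,0,0,0.015,0],[2.0,2.4,0.1,0,0,0.015,0],[2.0,2.4,0,0,0,0.015,0],[2.1,2.3,0.1,0,0,0.015,0],[2.1,2.3,0,0,0,0.015,0],[0,0,0,0,0,0,0]]'
python3 -m jog '[[0,0,2,0,0,0,0],[0,0,2,0,0,0,0],[0,0,2,0,0,0,0],[0,0,1.2,0,0,0,0],[0,0,0.8,0,0,0,0],[0,0,0,0,0,0,0],[0,0,0,0,0,0,0]]'
python3 - <<'E'
from cell import vision,monitor
import cv2
s=vision.camera("side")["color"];q=monitor.read_state();print(q["eef_pos"],q["wrist_force"],q["finger_gap"])
cv2.imwrite("pics/s6.png",cv2.resize(s[110:290,200:420],None,fx=3.5,fy=3.3,interpolation=cv2.INTER_CUBIC))
E
```

```text
clock: 8.8
eef_pos: [648.6, -247.0, 108.0]
eef_rot: [-3.141, 0.001, 0.22]
wrist_force: [-0.8, 0.6, -0.7]
finger_gap: 0.5
clock: 9.5
eef_pos: [647.1, -246.2, 31.4]
eef_rot: [3.141, -0.001, 0.221]
wrist_force: [0.3, -0.1, -0.4]
finger_gap: 0.6
[ 647.16490278 -246.27125705   31.65537372] [ 0.13109568 -0.03169163  0.70690122] 0.27507878303340777
```

View pics/s6.png

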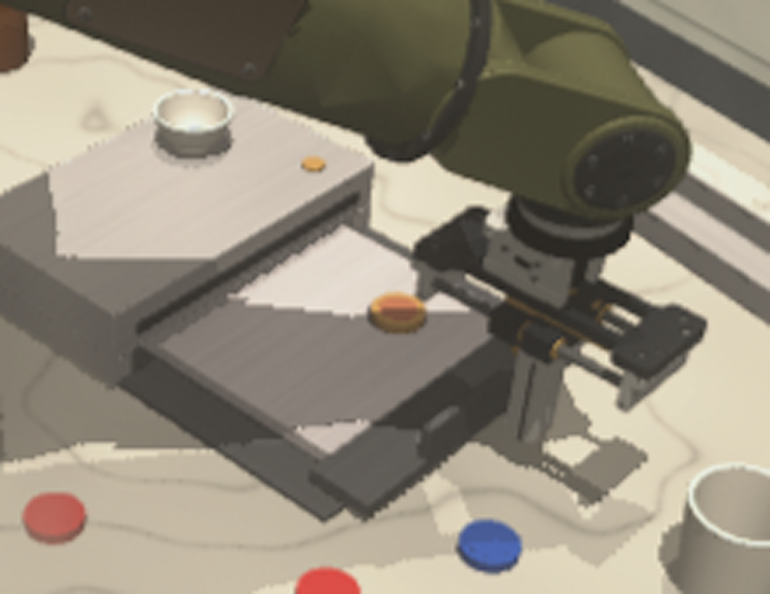

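```bash
python3 -m jog '[[0,-0.5,0,0,0,0,0],[0,-0.5,0,0,0,0,0],[0,-0.4,0,0,0,0,0],[0,-0.3,0,0,0,0,0],[0,-0.3,0,0,0,0,0],[0,-0.3,0,0,0,0,0],[0,-0.3,0,0,0,0,0],[0,-0.3,0,0,0,0,0]]'
python3 -m jog '[[0,-0.3,0,0,0,0,0],[0,-0.3,0,0,0,0,0],[0,-0.3,0,0,0,0,0],[0,-0.3,0,0,0,0,0]]'
```

```text
clock: 10.35
eef_pos: [640.5, -218.4, 30.7]
eef_rot: [3.14, -0.0, 0.221]
wrist_force: [2.0, -4.9, -2.6]
finger_gap: 0.1
clock: 10.75
eef_pos: [637.8, -206.8, 30.7]
eef_rot: [3.14, -0.001, 0.22]
wrist_force: [1.2, -5.0, -2.1]
finger_gap: 0.5
```

```bash
python3 -m jog '[[0,-0.3,0,0,0,0,0],[0,-0.4,0,0,0,0,0],[0,-0.4,0,0,0,0,0],[0,-0.4,0,0,0,0,0],[0,-0.4,0,0,0,0,0]]'
```

```text
clock: 11.25
eef_pos: [633.7, -188.2, 30.7]
eef_rot: [3.14, -0.001, 0.22]
wrist_force: [3.2, -5.9, -2.0]
finger_gap: 0.6
```

```bash
python3 -m jog '[[0,-0.5,0,0,0,0,0],[0,-0.5,0,0,0,0,0],[0,-0.5,0,0,0,0,0],[0,-0.5,0,0,0,0,0],[0,-0.5,0,0,0,0,0],[0,-0.5,0,0,0,0,0],[0,-0.3,0,0,0,0,0],[0,-0.3,0,0,0,0,0]]'; python3 - <<'E'
from cell import vision,monitor
import cv2
s=vision.camera("side")["color"];q=monitor.read_state();print(q["eef_pos"],q["wrist_force"],q["finger_gap"])
cv2.imwrite("pics/s7.png",cv2.resize(s[110:290,200:420],None,fx=3.5,fy=3.3,interpolation=cv2.INTER_CUBIC))
E
```

```text
clock: 12.05
eef_pos: [625.8, -152.9, 30.7]
eef_rot: [3.141, -0.001, 0.221]
wrist_force: [3.1, -5.6, -2.5]
finger_gap: 0.5
[ 625.72500694 -152.42066693   30.66516526] [ 1.69331805 -3.40049631 -1.96354199] 0.2384169951450505
```

View pics/s7.png

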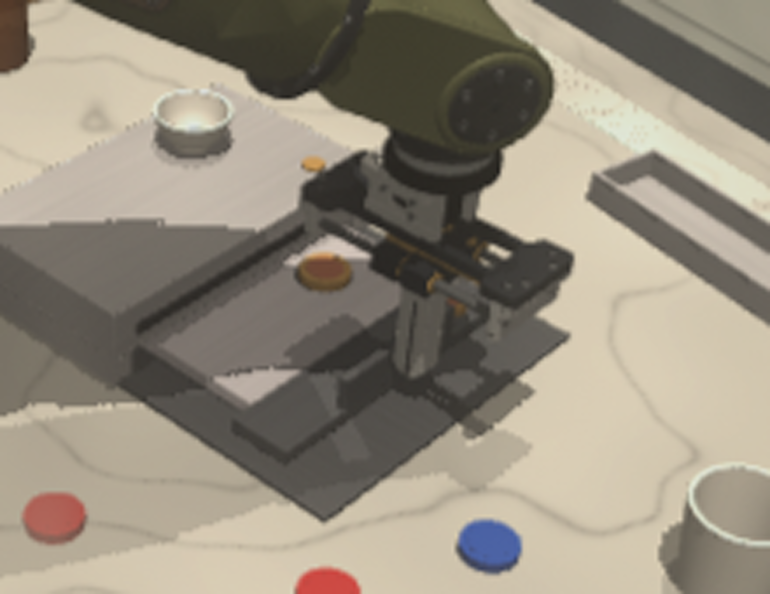

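```bash
python3 -m jog '[[0,-0.2,0,0,0,0,0],[0,-0.2,0,0,0,0,0],[0,-0.2,0,0,0,0,0],[0,-0.2,0,0,0,0,0],[0,-0.2,0,0,0,0,0]]';python3 -m jog '[[0,-0.2,0,0,0,0,0],[0,-0.2,0,0,0,0,0],[0,-0.2,0,0,0,0,0]]'
```

```text
clock: 12.6
eef_pos: [623.7, -143.2, 30.7]
eef_rot: [3.141, -0.001, 0.221]
wrist_force: [2.7, -5.4, -1.6]
finger_gap: 1.0
clock: 12.9
eef_pos: [622.4, -137.4, 30.7]
eef_rot: [3.141, -0.001, 0.22]
wrist_force: [3.1, -4.8, -1.9]
finger_gap: 0.2
```

```bash
python3 -m jog '[[0,-0.2,0,0,0,0,0],[0,-0.2,0,0,0,0,0],[0,-0.2,0,0,0,0,0],[0,-0.2,0,0,0,0,0]]'
```

```text
clock: 13.3
eef_pos: [620.6, -129.5, 30.7]
eef_rot: [3.141, -0.001, 0.221]
wrist_force: [2.6, -5.4, -2.9]
finger_gap: 0.5
```

```bash
python3 -m jog '[[0,-0.4,0,0,0,0,0],[0,-0.4,0,0,0,0,0],[0,-0.4,0,0,0,0,0],[0,-0.4,0,0,0,0,0],[0,-0.4,0,0,0,0,0],[0,-0.3,0,0,0,0,0],[0,-0.3,0,0,0,0,0]]'
python3 -m jog '[[0,-0.2,0,0,0,0,0],[0,-0.2,0,0,0,0,0]]'
```

```text
clock: 14.0
eef_pos: [615.0, -104.1, 30.7]
eef_rot: [3.141, -0.001, 0.221]
wrist_force: [3.6, -5.7, -2.1]
finger_gap: 0.4
clock: 14.2
eef_pos: [614.1, -100.2, 30.7]
eef_rot: [3.141, -0.001, 0.221]
wrist_force: [3.2, -4.5, -3.1]
finger_gap: 0.4
```

```bash
python3 -m jog '[[0,-0.1,0,0,0,0,0],[0,-0.1,0,0,0,0,0]]';python3 -m jog '[[0,-0.1,0,0,0,0,0]]';python3 -m jog '[[0,-0.1,0,0,0,0,0]]'
```

```text
clock: 14.4
eef_pos: [613.6, -98.3, 30.7]
eef_rot: [3.141, -0.001, 0.221]
wrist_force: [2.9, -4.5, -2.3]
finger_gap: 0.5
clock: 14.5
eef_pos: [613.5, -97.3, 30.7]
eef_rot: [3.141, -0.001, 0.221]
wrist_force: [3.5, -4.9, -1.6]
finger_gap: 0.3
clock: 14.6
eef_pos: [613.2, -96.4, 30.7]
eef_rot: [3.141, -0.001, 0.22]
wrist_force: [2.8, -4.5, -2.9]
finger_gap: 0.3
```

```bash
for i in 1 2; do python3 -m jog '[[0,-0.1,0,0,0,0,0]]' | grep -E "pos|wrist"; done
```

```text
eef_pos: [613.1, -95.7, 30.7]
wrist_force: [5.3, -11.6, -4.9]
eef_pos: [613.1, -95.6, 30.8]
wrist_force: [6.2, -17.1, -6.0]
```

```bash
 python3 -m jog '[[0,-0.1,0,0,0,0,0]]' | grep -E "pos|wrist"; python3 -m jog '[[0,0,0,0,0,0,0]]' | grep -E "pos|wrist"
```

```text
eef_pos: [613.1, -95.6, 30.8]
wrist_force: [8.5, -23.9, -7.3]
eef_pos: [613.1, -95.6, 30.8]
wrist_force: [7.5, -19.5, -7.3]
```

The stop is reached: position holds at y = -95.6 (about 130 mm of travel) while the force rises. I'll release and retract.

```bash
python3 -m jog '[[0,0.3,0,0,0,0,0],[0,0.5,0,0,0,0,0],[0,2,0,0,0,0,0],[0,4,0,0,0,0,0],[0,4,-2,0,0,0,0],[0,4,-3,0,0,0,0],[0,3,-4,0,0,0,0],[0,1,-3,0,0,0,0]]'; python3 -m jog '[[0,3,-4,0,0,0,0],[0,3,-4,0,0,0,0],[0,0,0,0,0,0,0],[0,0,0,0,0,0,0],[0,0,0,0,0,0,0]]'; python3 - <<'E'
from cell import vision,monitor
import cv2
s=vision.camera("side")["color"];t=vision.camera("top")["color"];q=monitor.read_state();print(q["eef_pos"],q["wrist_force"])
cv2.imwrite("pics/s8.png",cv2.resize(s[110:290,180:400],None,fx=3.5,fy=3.3,interpolation=cv2.INTER_CUBIC))
cv2.imwrite("pics/t8.png",cv2.resize(t[110:245,180:340],None,fx=4.4,fy=4.4,interpolation=cv2.INTER_CUBIC))
E
```

```text
clock: 15.8
eef_pos: [653.3, -280.8, 152.9]
eef_rot: [3.14, -0.001, 0.218]
wrist_force: [0.2, 0.7, 0.2]
finger_gap: 0.8
clock: 16.3
eef_pos: [666.1, -334.8, 228.7]
eef_rot: [-3.139, 0.002, 0.221]
wrist_force: [0.4, -0.3, -0.4]
finger_gap: 0.7
[ 666.27189017 -334.33944978  229.07277653] [-0.12347083 -0.04036128  0.08401997]
```

View pics/s8.png

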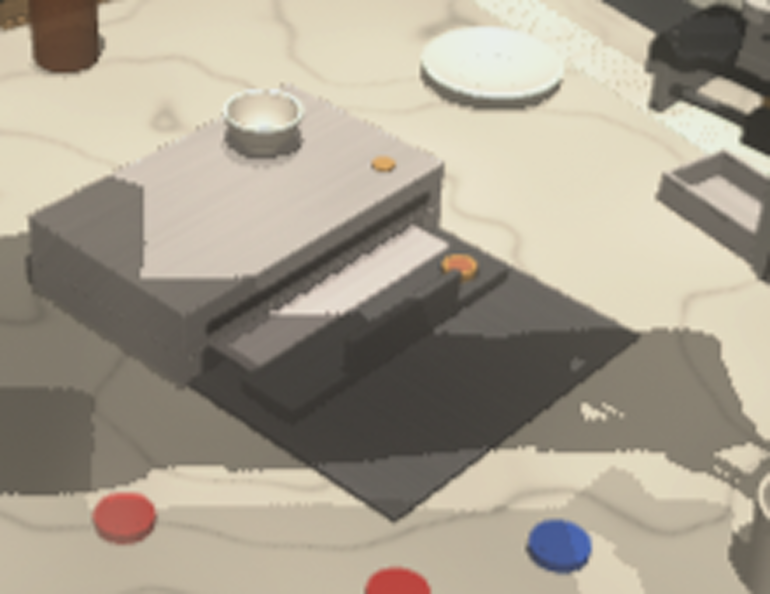

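View pics/t8.png

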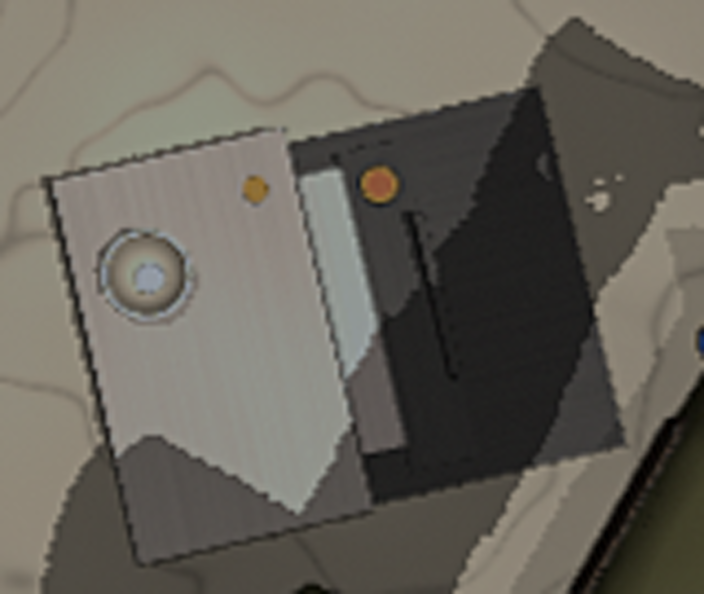

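The side view shows the tray in, the coin still in its pocket at crop (460,266) and the bowl unmoved. The top view shows the coin at crop (380,184), the plate inside the housing and the arm clear.

```bash
python3 - <<'E'
from h import *
p=np.load("p.npy"); w=px2w("top",(380.5)/4.4-.5+180,184.5/4.4-.5+110,25)
d=w[:2]-p[:2]; c,s=np.cos(p[2]),np.sin(p[2]); print("coin unit",c*d[0]+s*d[1],-s*d[0]+c*d[1])
from cell import order; print(order.sign_off())
E
```

```text
coin unit -58.35083976621115 -88.89520512719353
the job is handed in; nothing more can be done
None
```

The token is in the big pocket, the tray is fully home in the pay unit, and I handed the job in about 16.5 s into the 67 s limit. No verdict was reported.

- **Token:** I pushed it along the tray with the slightly opened fingers cradling it from behind, without gripping or lifting. It dropped into the pocket, and the fingers then felt the wall at about 1.5 N. Both cameras showed it lower than at the start. The rim measurement alone was not conclusive, but the token passed under the 7 mm slot with no rise in force.
- **Tray:** I pushed the lip with the shut fingers at about 5–6 N. It met its stop after about 130 mm of travel, where the wrist force peaked at about 26 N in total before I backed off.
- **Last checks:** Between the first and last pictures the coin moved 128–129 mm with the tray, and it is still in its pocket. That agrees with 130 mm within the 2 mm calibration. The bowl stands where it was and the arm touches nothing.

None of the checks failed. Once inside the housing the token can no longer be seen, so its final position rests on the earlier views and the force during the push.

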